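# Complete the beam path: lens between laser and pinhole, beam trap behind the pinhole

### The arm

A 6-joint arm with a two-finger parallel gripper is mounted at the origin on the work surface. World frame = base frame: x ahead of the robot, y to its left, z up, the work surface at z = 0. Lengths are in m, angles in rad, forces in N, time in s.
With the tool pointing down it reaches from about 0.3 to 0.775 m from the base axis. Payload 14.6 kg.
Tool frame: the origin (TCP) lies midway between the tips of the shut fingers; the grasp point (between the pads) lies 19 mm behind it (ctrl.pinch_z is the z of the grasp point in the tool frame, in m); z points along the fingers, y is the line along which they close (so a half turn about z gives the same grasp; the last joint's range is limited). The gripper opens to 94 mm and grips with 3 to 60 N. Pads are 16 mm wide; open, the fingers measure 119 mm over their backs; the gripper's body (75 mm by 177 mm) begins 78 mm behind the grasp point.
Start: joints at [-1.362, 0.3, 1.521, -0, 1.321, -0.067], TCP at [0.15, -0.529, 0.205] pointing down, gripper open.
Joint ranges: [-3.03, 3.03], [-0.79, 2.21], [0.23, 2.52], [-1.04, 4.18], [0, 3.07], [-2.55, 2.55]. Speed limits (rad/s): [2.22, 2.22, 2.57, 3.14, 3.14, 3.14].

### API

Orientations are given as [roll, pitch, yaw] about the fixed x, y, z axes, in that order (R = Rz(yaw) Ry(pitch) Rx(roll)).
In Python, from station import ctrl, camera, ticket gives the robot as it stands. The module is installed in compiled form; this text tells all that it offers.
- The arm moves only by the shell command python3 -m inch 'ROWS' [FORCE]. ROWS is text: rows parted by semicolons, each of 7 numbers parted by spaces: the opening, from -1 (shut) to 1 (fully open), then the shift along the tool's x, y, z in units of 0.03 m (1.0 is 0.03 m), then the turn, a rotation vector about the tool's x, y, z in units of 10 degrees (1.0 is 10 degrees). In form: grip dx dy dz rx ry rz; .... A call has 1 to 10 rows; each row shifts and turns the commanded pose from where the row before left it, along the tool's axes as they then stand; what a row does not reach is not made up. A row lasts 1/8 s, in which the tool goes at most 62.5 mm and 10.7 degrees, less where a joint would pass 70% of its speed; a pose out of reach is approached as far as the arm can. A call with a number of a shift or a turn outside -1 to 1 is refused whole. A call with a gripper value outside its range is refused whole. The fingers move at their own pace and stop on an object; FORCE is the grip in N (left out, the last holds). Time passes only in rows, so rows that do not move let the fingers close. It gives the time, the measured TCP pose, the force, the opening and the grip force at its end, in the units of the state.
- ctrl.get_obs(): the state, without advancing time (a new reading comes with each control period).
- camera(name): name is "side" or "top"; returns a dict with "img" (384x512x3 uint8, blue, green, red), "range_z" (384x512 float32, m along the optical axis (not along the pixel's ray), 0 where there is no reading), "intrinsics" (3x3 intrinsics, pixels), "view" (4x4, takes a point from world to camera coordinates). Camera axes: x right, y down, z forward; pixel columns grow to the right and rows downward; lengths in m; the calibration is good to about 2 mm. A picture is of the moment at which its call begins.
- ticket.hand_in(): hands the job in; it is judged then, once.
The state is a dict: "time_s": time; "qpos": joint angles; "joint_vel": joint speeds; "tau": joint torques, N m; "ee_pos": TCP position; "eef_rot": TCP orientation; "force": force on the tool from outside, world axes, zero at the start; "moment": the same for the moment, N m; "grip_width": finger opening in m; "grip_force": force on a finger pad.
Only numpy, scipy, OpenCV 4.12 (cv2) and the standard library are available. Lean on these libraries where they do the work, as an engineer would, in place of code of your own. Each camera call takes 0.05 s, during which the arm holds its last target. There are 200 camera calls.

### The job

Finish the beam path on the optical breadboard: stand the square lens mount on the laser's beam line, about midway between the laser head and the pinhole plate and square to the beam, and stand the beam trap on the same line a few centimetres behind the pinhole plate (on the side away from the laser), its round mouth facing the plate. Set both down upright and gently, not dropped, and neither bump the laser or the pinhole plate nor disturb the other things.

Things in the scene. Friction and masses are not known exactly. Their poses are not given: they have to be found in the camera images.
- laser: Laser head, fixed: grey box 130 x 56 x 50 mm on two steel posts and a black foot plate, with a steel snout 10 mm long; 113 mm tall. Origin: centre of its underside, on the breadboard (an aluminium plate 10 mm thick on the table, top at z = 0.010). Its x axis points level along the beam, towards the pinhole plate.
- laser_aperture (a point): Where the beam leaves the laser: centre of the front of the snout, 75 mm along the laser's x axis from its origin and 80 mm above the breadboard. The beam runs from here along the laser's x axis.
- pinhole: Pinhole plate, fixed: upright black plate 80 x 80 x 5 mm with a 10 mm hole, on a steel post and round foot; 120 mm tall. The beam passes through the hole, 80 mm above the breadboard. It stands 190 to 230 mm from the laser aperture. Origin: centre of its underside, below the plate's middle plane; x axis along the beam, away from the laser.
- lens: Lens mount, loose, 0.18 to 0.35 kg: upright square black frame 60 x 60 x 16 mm with a 40 mm round glass lens, on a 14 mm post and a round steel foot 60 mm across, 10 mm high; 110 mm tall, lens centre 80 mm up. Origin: centre of the foot's underside, below the frame's centre. x: optical axis, level, across the 16 mm thickness (both faces alike); y along the width; z up.
- trap: Beam trap, loose, 0.35 to 0.7 kg: upright black column 44 (x) x 50 (y) mm on a steel foot 70 x 64 x 8 mm; 110 mm tall. One face has a round mouth with a 42 mm steel rim, 80 mm up; the face at the back has upright fins 12 mm deep. Origin: centre of the foot's underside, below the column's centre. x: level, from mouth to fins (the way the beam goes in); y along the 50 mm width.
- trap_mouth (a point): Centre of the beam trap's mouth: 25 mm along the trap's -x axis from its origin, 80 mm up.
- mirror: Bystander, loose: round black mirror mount 54 mm across on a post and round foot, 85 mm tall. Origin: centre of its underside.
- post: Bystander, loose: bare post, 80 mm tall, on a round foot 56 mm across. Origin: centre of its underside.
- partsbox: Bystander, loose: open white box 120 x 90 x 45 mm with black clamps in it. Origin: centre of its underside.
- driver: Bystander, loose: screwdriver 170 mm long lying on the breadboard. Origin: underside of its middle; x axis along its length.
- mouse: Bystander, loose: small round white computer mouse 62 mm across, 34 mm high, on the table. Origin: centre of its underside.
Mind the look-alikes: they are no part of the job. What is shaped like the lens but blue is not meant. Leave any brown look-alike of the trap alone.

How it is judged:
By the outcome, as a careful person would: the job done as asked, in the order asked, and still so for the second after the job is handed in, with the robot touching nothing.
It also fails if it takes over 66 s, if anything falls off the work surface, if the arm or the gripper's body presses on something with over 40 N, if the wrist force passes 120 N, or if a joint passes its speed limit or range.

## Working session

There is one attempt and no reset: what is moved stays moved. The work goes in short steps, Python scripts to look and compute and a shell command to move; the robot and the scene stay as the last step left them, time stands still between calls to the robot, and variables do not carry over. Pictures are saved under pics/ and viewed, at most 10 in all, crops included, and the job is handed in when it is done.

```bash
mkdir -p pics
python3 - <<'E'
from station import ctrl,camera
import cv2,numpy as np
for n in("top","side"):
    c=camera(n);cv2.imwrite(f"pics/{n}0.png",c["img"]);np.savez(f"{n}0.npz",**c)
    print(n,c["intrinsics"].round(1).tolist(),c["view"].round(4).tolist(),(c["range_z"]>0).mean())
o=ctrl.get_obs();print(o["time_s"],o["ee_pos"],o["eef_rot"],ctrl.pinch_z,o["grip_width"])
E
```

```text
top [[373.6, 0.0, 257.3], [0.0, 373.6, 192.3], [0.0, 0.0, 1.0]] [[-0.0174, -0.9998, -0.0091, -0.0902], [-0.9949, 0.0182, -0.0992, 0.5395], [0.0993, 0.0073, -0.995, 0.9563], [0.0, 0.0, 0.0, 1.0]] 0.9959360758463541
side [[443.7, 0.0, 253.3], [0.0, 443.7, 189.3], [0.0, 0.0, 1.0]] [[-0.9694, -0.2446, 0.0191, 0.5147], [-0.1947, 0.7195, -0.6666, 0.217], [0.1493, -0.65, -0.7452, 1.2276], [0.0, 0.0, 0.0, 1.0]] 0.9960123697916666
0.1 [ 0.14971682 -0.52897245  0.20492303] [-3.14051522e+00 -7.37923955e-05  2.75811779e-01] -0.0188 0.09407470341780787
```

View pics/top0.png

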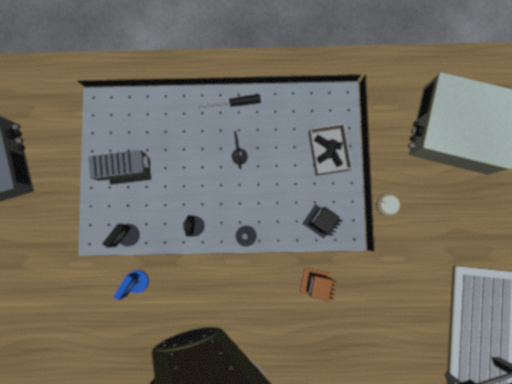

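View pics/side0.png

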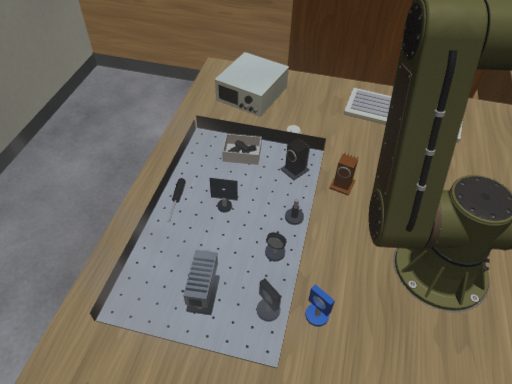

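The top view shows the laser at (120,165), the pinhole plate at (238,155), the partsbox at (330,150), the mouse at (389,205), the post at (246,235) and the driver at (240,100).
- **Lens candidates:** the black square one at (120,235), the round black one at (193,225), which is the mirror, and the blue one at (132,283), which is excluded. The black square mount at (120,235), seen from the side at (269,298), fits.
- **Trap candidates:** the black one at (322,220), seen from the side at (296,158), and the brown one at (318,284), which is excluded. The black one fits.

I'll confirm both in one enlarged crop.

```bash
cat > h.py <<'E'
import numpy as np,cv2
def cloud(c):
    K=c["intrinsics"];V=c["view"];z=c["range_z"];v,u=np.indices(z.shape)
    p=np.stack([(u-K[0,2])/K[0,0]*z,(v-K[1,2])/K[1,1]*z,z],-1)
    return (p-V[:3,3])@V[:3,:3]   # world HxWx3
def pix(c,p):
    q=c["view"][:3,:3]@np.asarray(p)+c["view"][:3,3];q=c["intrinsics"]@q;return q[:2]/q[2]
E
python3 - <<'E'
from h import *
T=dict(np.load("top0.npz"));S=dict(np.load("side0.npz"))
R=lambda i,r:cv2.resize(i[r[1]:r[1]+75,r[0]:r[0]+100],(400,300),interpolation=cv2.INTER_CUBIC)
cv2.imwrite("pics/crop.png",np.vstack([np.hstack([R(T["img"],(80,195)),R(T["img"],(270,190))]),np.hstack([R(S["img"],(230,260)),R(S["img"],(250,125))])]))
P=cloud(T);Q=cloud(S)
for n,(u,v) in dict(laser=(120,160),lens=(118,234),mirror=(190,225),trap=(325,215),post=(246,235),pin=(237,140),box=(330,150)).items():print(n,P[v,u].round(3))
for n,(u,v) in dict(laser=(203,270),lens=(270,292),mirror=(276,240),trap=(298,145),pin=(225,187),board=(240,300)).items():print("s",n,Q[v,u].round(3))
m=(abs(P[...,2]-.01)<.004);print("board z",np.median(P[180:220,100:300,2]),np.median(Q[300:330,200:240,2]))
E
```

```text
laser [0.614 0.231 0.114]
lens [0.436 0.233 0.113]
mirror [0.454 0.065 0.094]
trap [ 0.472 -0.259  0.121]
post [ 0.428 -0.071  0.089]
pin [ 0.657 -0.053  0.117]
box [ 0.642 -0.29   0.052]
s laser [0.598 0.241 0.118]
s lens [0.428 0.257 0.118]
s mirror [0.449 0.082 0.081]
s trap [ 0.455 -0.251  0.126]
s pin [ 0.628 -0.046  0.102]
s board [0.506 0.239 0.009]
board z 0.009446779848631438 0.009992900695968775
```

View pics/crop.png

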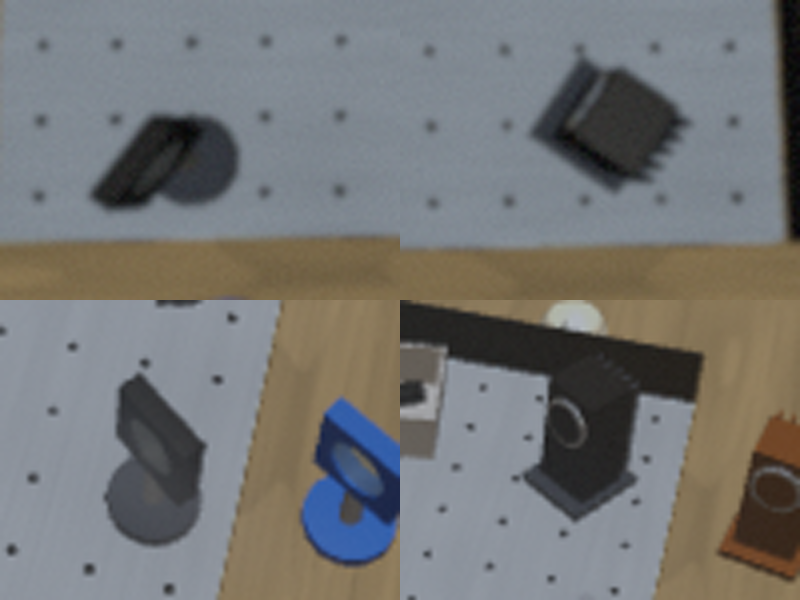

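The crop confirms both targets. The left pair is the black square lens mount (blue neighbour excluded), and the right pair is the black trap. Its steel-rimmed mouth faces up-left in the top view, with the fins down-right.

```bash
cat >> h.py <<'E'
def pts(T,S,cx,cy,r,zlo,zhi):
    out=[]
    for c in(T,S):
        p=cloud(c).reshape(-1,3);m=(np.hypot(p[:,0]-cx,p[:,1]-cy)<r)&(p[:,2]>zlo)&(p[:,2]<zhi);out.append(p[m])
    return out
def rect(p):
    r=cv2.minAreaRect((p[:,:2]*1000).astype(np.float32));return [np.round(x,1) for x in (r[0],r[1],r[2])]
E
python3 - <<'E'
from h import *
T=dict(np.load("top0.npz"));S=dict(np.load("side0.npz"))
for n,cx,cy,r,zl,zh in [("laser top",.60,.235,.11,.10,.13),("lens top",.43,.24,.06,.1125,.13),("lens frame",.43,.24,.06,.07,.13),("lens foot",.43,.24,.06,.015,.026),("trap top",.465,-.25,.06,.112,.13),("trap foot",.465,-.25,.07,.0145,.024),("pin plate",.62,-.05,.07,.06,.14),("pin foot",.62,-.05,.05,.014,.03),("mirror",.45,.07,.06,.03,.1),("box",.64,-.29,.09,.04,.07),("post",.43,-.07,.05,.015,.1)]:
    for k,p in zip("TS",pts(T,S,cx,cy,r,zl,zh)):
        if len(p)>8:
            d=p[:,:2]-p[:,:2].mean(0);w,V=np.linalg.eigh(d.T@d)
            print(n,k,len(p),p.mean(0).round(4),"zmax/med",np.percentile(p[:,2],[50,98]).round(4),rect(p),"ax",np.degrees(np.arctan2(V[1,1],V[0,1])).round(1))
E
```

```text
laser top T 1306 [0.6037 0.2385 0.1144] zmax/med [0.1144 0.1209] [array([605.5, 237.3]), array([ 57. , 139.8]), np.float64(6.1)] ax 96.5
laser top S 1188 [0.5999 0.2543 0.1147] zmax/med [0.1148 0.1218] [array([602.3, 243.9]), array([ 56.9, 144.6]), np.float64(6.5)] ax 96.1
lens top T 197 [0.4327 0.2435 0.1185] zmax/med [0.1186 0.122 ] [array([432.8, 244.7]), array([18.1, 60.5]), np.float64(53.0)] ax 142.3
lens top S 187 [0.4295 0.2505 0.1188] zmax/med [0.1191 0.1226] [array([429.9, 249.3]), array([18.4, 60.8]), np.float64(52.9)] ax 142.8
lens frame T 338 [0.4325 0.2409 0.1065] zmax/med [0.1166 0.1219] [array([432.8, 244.4]), array([18.3, 60.9]), np.float64(52.1)] ax 143.4
lens frame S 373 [0.4289 0.2538 0.1044] zmax/med [0.1127 0.1222] [array([429.4, 249.5]), array([18.5, 61.8]), np.float64(52.5)] ax 144.4
lens foot T 235 [0.4281 0.2342 0.0191] zmax/med [0.0191 0.0223] [array([429.8, 235.1]), array([40.1, 58. ]), np.float64(68.6)] ax 152.0
lens foot S 278 [0.4324 0.2582 0.0193] zmax/med [0.0193 0.0236] [array([431.3, 255.9]), array([46.8, 60.2]), np.float64(73.4)] ax 158.1
trap top T
[... 1214 characters left out ...]
np.float64(85.1)] ax 175.0
mirror S 270 [0.4495 0.0799 0.0735] zmax/med [0.0763 0.0949] [array([449.9,  76. ]), array([18.6, 53.2]), np.float64(86.6)] ax 177.9
box T 638 [ 0.6504 -0.2886  0.0501] zmax/med [0.0512 0.0573] [array([ 646.7, -291.8]), array([120.9,  91. ]), np.float64(7.8)] ax -167.5
box S 446 [ 0.645  -0.2855  0.0489] zmax/med [0.0495 0.0577] [array([ 646.2, -308.3]), array([120.3, 141.8]), np.float64(7.7)] ax 85.9
post T 353 [ 0.4249 -0.0683  0.027 ] zmax/med [0.0199 0.0896] [array([423.9, -68.6]), array([56.3, 55.3]), np.float64(12.8)] ax -138.2
post S 282 [ 0.4215 -0.0573  0.0338] zmax/med [0.0211 0.0896] [array([430.3, -59. ]), array([71.8, 53.3]), np.float64(5.8)] ax -177.2
```

```bash
cat > go.py <<'E'
# prints remaining shift (units .03 m, current tool axes) and turn (units 10 deg) to a TCP goal x y z yaw_deg tool-down
import sys,numpy as np
from scipy.spatial.transform import Rotation as R
from station import ctrl
x,y,z,w=map(float,sys.argv[1:5]);o=ctrl.get_obs();r=R.from_euler("xyz",o["eef_rot"])
g=R.from_euler("xyz",[180,0,w],degrees=True)
print("t",round(o["time_s"],2),"pos",o["ee_pos"].round(4),"yaw",np.degrees(o["eef_rot"]).round(2),"F",o["force"].round(1),"w",round(o["grip_width"],4),"gf",round(o["grip_force"],1))
print("turn",(np.degrees((r.inv()*g).as_rotvec())/10).round(2),"shift now",(r.inv().apply(np.array([x,y,z])-o["ee_pos"])/.03).round(2),"shift after turn",(g.inv().apply(np.array([x,y,z])-o["ee_pos"])/.03).round(2))
E
python3 -m inch '1 0 0 0 0 0 -0.92; 1 0 0 0 0 0 -0.92; 1 0 0 0 0 0 -0.92; 1 0 0 0 0 0 -0.92; 1 0.97 -0.3 0 0 0 0; 1 0.97 -0.3 0 0 0 0; 1 0.97 -0.3 0 0 0 0; 1 0.97 -0.3 0 0 0 0; 1 0.97 -0.3 0 0 0 0; 1 0.97 -0.3 0 0 0 0' && python3 -m inch '1 0.97 -0.3 0 0 0 0; 1 0.97 -0.3 0 0 0 0; 1 0.97 -0.3 0 0 0 0; 1 0.97 -0.3 0 0 0 0; 1 0.97 -0.3 0 0 0 0; 1 0.97 -0.3 0 0 0 0; 1 0.97 -0.3 0 0 0 0; 1 0.97 -0.3 0 0 0 0; 1 0.97 -0.3 0 0 0 0; 1 0.97 -0.3 0 0 0 0' && python3 go.py .4312 .247 .205 52.6
```

```text
time_s: 1.35
ee_pos: [0.2131, -0.3566, 0.2052]
eef_rot: [-3.141, -0.0, 0.918]
force: [-0.0, 0.3, 0.1]
grip_width: 0.094
grip_force: 0.0
time_s: 2.6
ee_pos: [0.3183, -0.0709, 0.2054]
eef_rot: [3.142, -0.0, 0.918]
force: [-0.1, -0.2, -0.5]
grip_width: 0.0937
grip_force: 0.0
t 2.6 pos [ 0.3183 -0.0709  0.2054] yaw [180.   -0.   52.6] F [-0.1 -0.2 -0.5] w 0.0937 gf 0.0
turn [ 0. -0.  0.] shift now [ 1.07e+01 -3.44e+00  1.00e-02] shift after turn [ 1.07e+01 -3.45e+00  1.00e-02]
```

```bash
python3 -m inch '1 1 -0.32 0 0 0 0; 1 1 -0.32 0 0 0 0; 1 1 -0.32 0 0 0 0; 1 1 -0.32 0 0 0 0; 1 1 -0.32 0 0 0 0; 1 1 -0.32 0 0 0 0; 1 1 -0.32 0 0 0 0; 1 1 -0.32 0 0 0 0; 1 1 -0.32 0 0 0 0; 1 0.8 -0.3 0 0 0 0' && python3 -m inch '1 0 0 0 0 0 0; 1 0 0 0 0 0 0;1 0 0 0 0 0 0' && python3 go.py .4312 .247 .071 52.6
python3 - <<'E'
from station import camera
import cv2,numpy as np
a=camera("side")["img"];b=camera("top")["img"]
R=lambda i:cv2.resize(i,(400,300),interpolation=cv2.INTER_CUBIC)
cv2.imwrite("pics/p3.png",np.hstack([R(a[220:370,180:380]),R(b[160:310,40:240])]))
E
```

```text
time_s: 3.85
ee_pos: [0.421, 0.2207, 0.2051]
eef_rot: [-3.141, 0.001, 0.918]
force: [0.4, -1.2, -0.5]
grip_width: 0.0941
grip_force: 0.0
time_s: 4.22
ee_pos: [0.4208, 0.219, 0.2055]
eef_rot: [3.142, -0.0, 0.917]
force: [0.5, 0.9, -0.1]
grip_width: 0.0942
grip_force: 0.0
t 4.22 pos [0.4208 0.219  0.2055] yaw [180.    -0.    52.56] F [ 0.5  0.9 -0.1] w 0.0942 gf 0.0
turn [ 0. -0. -0.] shift now [ 0.95 -0.29  4.48] shift after turn [ 0.95 -0.29  4.48]
```

View pics/p3.png

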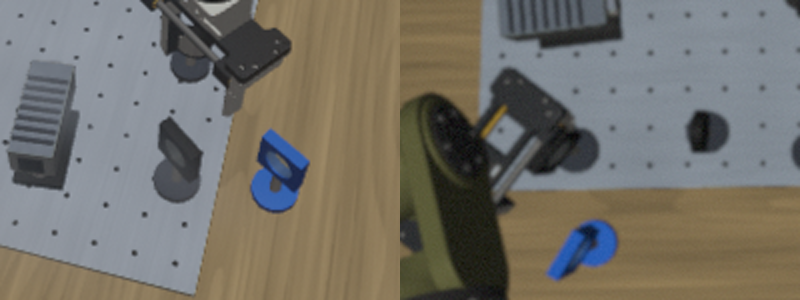

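The left half (side view) shows the open gripper near the lens, with its closing line parallel to the frame width. The right half (top view) agrees, and the blue look-alike is clear of the fingers. I'll align, descend and grip.

```bash
python3 -m inch '1 0.95 -0.29 0 0 0 0; 1 0 0 0 0 0 0; 1 0 0 0.9 0 0 0; 1 0 0 0.9 0 0 0; 1 0 0 0.9 0 0 0; 1 0 0 0.9 0 0 0; 1 0 0 0.5 0 0 0; 1 0 0 0.38 0 0 0; 1 0 0 0 0 0 0; 1 0 0 0 0 0 0' && python3 go.py .4312 .247 .071 52.6 && python3 -m inch '-0.2 0 0 0 0 0 0; -0.2 0 0 0 0 0 0; -0.2 0 0 0 0 0 0; -0.2 0 0 0 0 0 0; -0.2 0 0 0 0 0 0; -0.2 0 0 0 0 0 0; -0.2 0 0 0 0 0 0; -0.2 0 0 0 0 0 0' 20
```

```text
time_s: 5.58
ee_pos: [0.4317, 0.2477, 0.0718]
eef_rot: [3.141, -0.001, 0.918]
force: [0.9, 0.4, 0.9]
grip_width: 0.0942
grip_force: 0.0
t 5.58 pos [0.4317 0.2477 0.0718] yaw [ 1.7997e+02 -5.0000e-02  5.2600e+01] F [0.9 0.4 0.9] w 0.0942 gf 0.0
turn [ 0.   -0.01  0.  ] shift now [-0.03  0.    0.03] shift after turn [-0.03  0.    0.03]
time_s: 6.58
ee_pos: [0.4315, 0.2476, 0.0712]
eef_rot: [3.141, -0.0, 0.918]
force: [0.8, -2.3, 3.1]
grip_width: 0.0599
grip_force: 19.9
```

```bash
python3 -m inch '-0.2 0 0 -0.2 0 0 0; -0.2 0 0 -0.5 0 0 0; -0.2 0 0 -0.6 0 0 0; -0.2 0 0 -0.6 0 0 0; -0.2 0 0 -0.6 0 0 0; -0.2 0 0 -0.6 0 0 0; -0.2 0 0 -0.6 0 0 0; -0.2 0 0 -0.5 0 0 0; -0.2 0 0 -0.2 0 0 0; -0.2 0 0 0 0 0 -0.4' && python3 -m inch '-0.2 0 0 0 0 0 -0.6; -0.2 0 0 0 0 0 -0.6; -0.2 0 0 0 0 0 -0.6; -0.2 0 0 0 0 0 -0.6; -0.2 0 0 0 0 0 -0.6; -0.2 0 0 0 0 0 -0.6; -0.2 0 0 0 0 0 -0.35; -0.2 0 0 0 0 0 0' && python3 go.py .6232 .0586 .203 96.1
```

```text
time_s: 7.82
ee_pos: [0.4313, 0.2476, 0.2034]
eef_rot: [3.142, -0.0, 0.989]
force: [0.5, -0.2, -3.8]
grip_width: 0.0601
grip_force: 19.9
time_s: 8.82
ee_pos: [0.4311, 0.2475, 0.2028]
eef_rot: [-3.141, 0.0, 1.677]
force: [-0.0, 0.3, -3.3]
grip_width: 0.06
grip_force: 19.9
t 8.82 pos [0.4311 0.2475 0.2028] yaw [-1.7996e+02  1.0000e-02  9.6080e+01] F [-0.   0.3 -3.3] w 0.06 gf 19.9
turn [-0.  0. -0.] shift now [-6.94  5.7  -0.01] shift after turn [-6.94  5.7  -0.01]
```

```bash
python3 -m inch '-0.2 -0.25 0.2 0 0 0 0; -0.2 -0.55 0.45 0 0 0 0; -0.2 -0.6 0.5 0 0 0 0; -0.2 -0.6 0.5 0 0 0 0; -0.2 -0.6 0.5 0 0 0 0; -0.2 -0.6 0.5 0 0 0 0; -0.2 -0.6 0.5 0 0 0 0; -0.2 -0.6 0.5 0 0 0 0; -0.2 -0.6 0.5 0 0 0 0; -0.2 -0.6 0.5 0 0 0 0' && python3 -m inch '-0.2 -0.6 0.5 0 0 0 0; -0.2 -0.5 0.4 0 0 0 0; -0.2 -0.24 0.15 0 0 0 0; -0.2 0 0 0 0 0 0; -0.2 0 0 0 0 0 0' && python3 go.py .6232 .0586 .203 96.1
python3 - <<'E'
from station import camera
import cv2,numpy as np
a=camera("side");b=camera("top");np.savez("side1.npz",**a);np.savez("top1.npz",**b)
a=a["img"];b=b["img"]
R=lambda i:cv2.resize(i,(400,300),interpolation=cv2.INTER_CUBIC)
cv2.imwrite("pics/p4.png",np.hstack([R(a[150:300,130:330]),R(b[90:240,80:280])]))
E
```

```text
time_s: 10.07
ee_pos: [0.5889, 0.0942, 0.203]
eef_rot: [-3.142, -0.0, 1.677]
force: [0.7, -0.2, -4.0]
grip_width: 0.06
grip_force: 19.9
time_s: 10.7
ee_pos: [0.6232, 0.0591, 0.2031]
eef_rot: [-3.141, -0.0, 1.678]
force: [-0.9, 1.4, -3.4]
grip_width: 0.06
grip_force: 20.0
t 10.7 pos [0.6232 0.0591 0.2031] yaw [-1.7999e+02 -1.0000e-02  9.6130e+01] F [-0.9  1.4 -3.4] w 0.06 gf 20.0
turn [-0. -0.  0.] shift now [-0.02 -0.    0.  ] shift after turn [-0.02 -0.    0.  ]
```

View pics/p4.png

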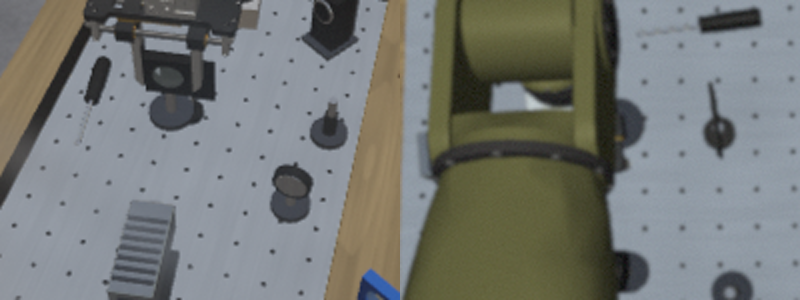

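The side half (left) shows the lens held upright between the laser and the pinhole, which is hidden behind it. In the top half (right) the arm hides the lens. I'll measure the foot and frame against the beam line in the side view.

```bash
cat > m.py <<'E'
import sys
from h import *
def meas(S,lz,base,c,cam="S"):
    # coordinates along beam d and lateral n, relative to pinhole, from one camera
    las,pin={"S":((.6023,.2439),(.6338,-.0474)),"T":((.6055,.2373),(.6366,-.0533))}[cam]
    las,pin=np.array(las),np.array(pin);d=(pin-las)/np.linalg.norm(pin-las);n=np.array([-d[1],d[0]])
    P=cloud(S).reshape(-1,3)
    def sel(a,b,r):
        p=P[(P[:,2]>a)&(P[:,2]<b)&(np.hypot(P[:,0]-c[0],P[:,1]-c[1])<r)];q=p[:,:2]-pin;return np.c_[q@d,q@n,p[:,2]]
    return sel
E
python3 - <<'E'
from m import *
S=dict(np.load("side1.npz"));s=meas(S,0,0,(.6216,.061))
f=s(.142,.160,.045);print("foot n range",np.percentile(f[:,1],[0,1,99,100]).round(4),"d",np.percentile(f[:,0],[1,99]).round(4),"z",np.median(f[:,2]),len(f))
# circle fit by foot outline
h=cv2.convexHull((f[:,:2]*1000).astype(np.float32));print(cv2.minEnclosingCircle(h))
# frame front face near lens
q=s(.178,.25,.032);q=q[abs(q[:,1])<.02];print(len(q),"face d",np.median(q[:,0]))
A=np.c_[q[:,1],q[:,2],np.ones(len(q))];r=np.median(q[:,0]);k=abs(q[:,0]-r)<.006;print("slope d per n, per z",np.linalg.lstsq(A[k],q[k,0],rcond=None)[0])
E
```

```text
foot n range [-0.0301 -0.0291  0.0261  0.028 ] d [-0.14   -0.0847] z 0.1506985859411285 305
((-111.17410278320312, 1.1106568574905396), 32.24357223510742)
271 face d -0.11561712192511156
slope d per n, per z [ 0.00256291 -0.00755997 -0.11401168]
```

```bash
python3 -m inch '-0.2 0 0.03 0.2 0 0 0; -0.2 0 0 0.6 0 0 0; -0.2 0 0 0.7 0 0 0; -0.2 0 0 0.7 0 0 0; -0.2 0 0 0.7 0 0 0; -0.2 0 0 0.6 0 0 0; -0.2 0 0 0.4 0 0 0; -0.2 0 0 0.25 0 0 0; -0.2 0 0 0.1 0 0 0; -0.2 0 0 0 0 0 0' && python3 go.py .6232 .0596 .0712 96.1
python3 -m inch '-0.2 0 0 0.05 0 0 0; -0.2 0 0 0.04 0 0 0; -0.2 0 0 0.03 0 0 0; -0.2 0 0 0 0 0 0; -0.2 0 0 0 0 0 0';  python3 go.py .6232 .0596 .0712 96.1
python3 - <<'E'
from m import *
from station import camera
S=camera("side");s=meas(S,0,0,(.6216,.061))
f=s(.013,.026,.045);print("foot n",np.percentile(f[:,1],[1,99]).round(4),"d",np.percentile(f[:,0],[1,99]).round(4),"z",np.median(f[:,2]))
E
```

```text
time_s: 12.05
ee_pos: [0.6245, 0.0588, 0.0758]
eef_rot: [3.141, 0.0, 1.677]
force: [0.2, -0.1, -3.5]
grip_width: 0.06
grip_force: 20.0
t 12.05 pos [0.6245 0.0588 0.0758] yaw [179.97   0.    96.1 ] F [ 0.2 -0.1 -3.5] w 0.06 gf 20.0
turn [0. 0. 0.] shift now [ 0.03 -0.04  0.15] shift after turn [ 0.03 -0.04  0.15]
time_s: 12.68
ee_pos: [0.6244, 0.0588, 0.072]
eef_rot: [3.142, -0.0, 1.677]
force: [-0.1, -0.3, -4.4]
grip_width: 0.06
grip_force: 20.0
t 12.68 pos [0.6244 0.0588 0.072 ] yaw [180.   -0.   96.1] F [-0.1 -0.3 -4.4] w 0.06 gf 20.0
turn [ 0. -0.  0.] shift now [ 0.03 -0.04  0.03] shift after turn [ 0.03 -0.04  0.03]
foot n [-0.0283  0.0335] d [-0.145  -0.0879] z 0.019713680085440097
```

```bash
python3 -m inch '-0.2 0 0 0.02 0 0 0; -0.2 0 0 0.02 0 0 0; -0.2 0 0 0 0 0 0';  python3 -m inch '-0.2 0 0 0.01 0 0 0; -0.2 0 0 0.01 0 0 0;-0.2 0 0 0 0 0 0'; python3 go.py .6232 .0596 .0712 96.1
```

```text
time_s: 13.1
ee_pos: [0.6245, 0.0588, 0.0712]
eef_rot: [3.141, 0.0, 1.677]
force: [-2.7, -0.5, 2.6]
grip_width: 0.0599
grip_force: 20.0
time_s: 13.48
ee_pos: [0.6246, 0.0588, 0.0711]
eef_rot: [3.141, 0.0, 1.677]
force: [-3.3, -0.1, 7.3]
grip_width: 0.06
grip_force: 20.0
t 13.47 pos [0.6246 0.0588 0.0711] yaw [179.95   0.    96.1 ] F [-3.3 -0.1  7.3] w 0.06 gf 20.0
turn [ 0.  0. -0.] shift now [ 0.03 -0.04 -0.  ] shift after turn [ 0.03 -0.04 -0.  ]
```

Contact is made, so I'll release and rise.

```bash
python3 -m inch '0.4 0 0 0 0 0 0; 0.6 0 0 0 0 0 0; 0.8 0 0 0 0 0 0; 1 0 0 0 0 0 0; 1 0 0 0 0 0 0; 1 0 0 -0.3 0 0 0; 1 0 0 -0.7 0 0 0; 1 0 0 -1 0 0 0; 1 0 0 -1 0 0 0; 1 0 0 -1 0 0 0' && python3 -m inch '1 0.6 -0.6 -0.6 0 0 0; 1 0 -1 0 0 0 0; 1 0 -1 0 0 0 0; 1 0 -1 0 0 0 0; 1 0 -1 0 0 0 0; 1 0 -1 0 0 0 0; 1 -0.9 -0.3 0 0 0 0; 1 -0.9 0 0 0 0 0; 1 -1 0 0 0 0 0; 1 -1 0 0 0 0 0'; python3 go.py .459 -.2585 .205 56
python3 - <<'E'
from station import camera
import cv2,numpy as np
a=camera("side");b=camera("top");np.savez("side2.npz",**a);np.savez("top2.npz",**b)
a=a["img"];b=b["img"]
R=lambda i:cv2.resize(i,(400,300),interpolation=cv2.INTER_CUBIC)
cv2.imwrite("pics/p5.png",np.hstack([R(a[150:300,130:330]),R(b[90:240,80:280])]))
E
```

```text
time_s: 14.72
ee_pos: [0.6244, 0.0588, 0.1919]
eef_rot: [3.141, 0.0, 1.677]
force: [0.1, -0.1, 0.7]
grip_width: 0.0939
grip_force: 0.0
time_s: 15.98
ee_pos: [0.4587, -0.0564, 0.209]
eef_rot: [3.141, 0.0, 1.677]
force: [0.3, 0.6, -0.2]
grip_width: 0.0939
grip_force: 0.0
t 15.97 pos [ 0.4587 -0.0564  0.209 ] yaw [1.7994e+02 2.0000e-02 9.6110e+01] F [ 0.3  0.6 -0.2] w 0.0939 gf 0.0
turn [ 0.01 -0.    4.01] shift now [-6.7  -0.71  0.13] shift after turn [-5.58  3.78  0.13]
```

View pics/p5.png

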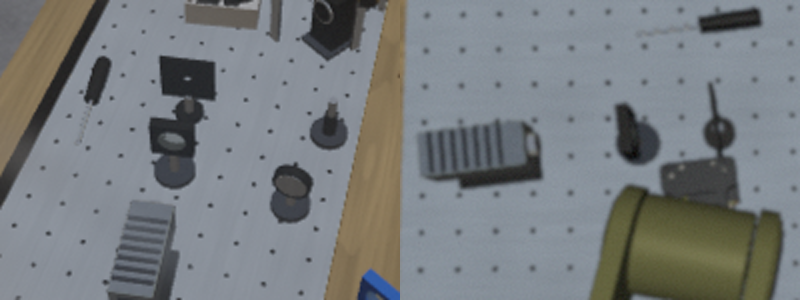

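The lens stands between the laser and the pinhole, visible in both halves (side crop at (172,140), top crop at (630,130)). I'll check its offset and yaw in each camera.

Run:
```python
from m import *
for k,f,c in(("T","top2.npz",(.6265,.057)),("S","side2.npz",(.622,.061))):
    D=dict(np.load(f));s=meas(D,0,0,c,k)
    for nm,(a,b) in dict(top=(.1125,.135),frame=(.07,.135)).items():
        q=s(a,b,.045);print(k,nm,len(q),rect(q))
    p=cloud(D).reshape(-1,3);p=p[(p[:,2]>.105)&(p[:,2]<.13)&(np.hypot(p[:,0]-.604,p[:,1]-.24)<.11)];print(k,"laser",rect(p))
    q=s(.1125,.14,.3);q=q[(abs(q[:,0])<.012)&(abs(q[:,1])<.05)];print(k,"pin",rect(q))
```

```text
T top 169 [array([-110.3,    0.8]), array([16.1, 60.8]), np.float64(0.3)]
T frame 251 [array([-110.1,    0.7]), array([61.1, 16.6]), np.float64(90.0)]
T laser [array([605.3, 239. ]), array([ 56.4, 136.9]), np.float64(6.0)]
T pin [array([-0.1,  0.5]), array([80.,  5.]), np.float64(90.0)]
S top 137 [array([-108.9,    0.2]), array([59.6, 21.8]), np.float64(89.4)]
S frame 356 [array([-109.1,   -0. ]), array([22. , 60.6]), np.float64(0.3)]
S laser [array([602.1, 246.4]), array([ 56.6, 136.7]), np.float64(6.2)]
S pin [array([ 0.3, -1.3]), array([78.7,  9.9]), np.float64(89.2)]
```

Run:
```python
from h import *
S=dict(np.load("side0.npz"));T=dict(np.load("top0.npz"))
p=pts(T,S,.457,-.26,.05,.03,.105)[1]
p=p[:,:2]
# RANSAC-like line fits of vertical faces via histogram over heading
for th in np.arange(40,72,2):
    n=np.array([np.cos(np.radians(th)),np.sin(np.radians(th))]);t=np.array([-n[1],n[0]])
    h=np.histogram(p@n,np.arange(-.6,.6,.003))[0];g=np.histogram(p@t,np.arange(-1,1,.003))[0];print(th,h.max(),g.max(),end=" | ")
print()
for zl in(.11,.114,.117):
    for k,q in zip("TS",pts(T,S,.457,-.26,.06,zl,.13)):print(zl,k,len(q),rect(q))
```

```text
40 43 61 | 42 59 68 | 44 62 73 | 46 69 77 | 48 79 77 | 50 88 95 | 52 97 100 | 54 105 93 | 56 98 99 | 58 94 111 | 60 88 108 | 62 83 98 | 64 81 79 | 66 81 67 | 68 68 62 | 70 63 48 | 
0.11 T 450 [array([ 457.5, -265.7]), array([59. , 49.5]), np.float64(55.7)]
0.11 S 206 [array([ 452.8, -260.9]), array([60.7, 52.2]), np.float64(51.0)]
0.114 T 426 [array([ 456.6, -266.8]), array([56.2, 49.4]), np.float64(55.0)]
0.114 S 173 [array([ 453.2, -260.5]), array([59.5, 52.2]), np.float64(51.0)]
0.117 T 387 [array([ 457.1, -266.2]), array([54. , 49.6]), np.float64(54.6)]
0.117 S 125 [array([ 456. , -256.9]), array([52.2, 50.5]), np.float64(54.3)]
```

```bash
python3 -m inch '1 0 0 0 0 0 0.8; 1 0 0 0 0 0 0.8; 1 0 0 0 0 0 0.8; 1 0 0 0 0 0 0.8; 1 0 0 0 0 0 0.86; 1 -0.8 0.53 0 0 0 0; 1 -0.8 0.53 0 0 0 0; 1 -0.8 0.53 0 0 0 0; 1 -0.8 0.53 0 0 0 0; 1 -0.8 0.53 0 0 0 0' >/dev/null; python3 -m inch '1 -0.8 0.53 0.1 0 0 0; 1 -0.78 0.6 0 0 0 0; 1 0 0 0 0 0 0; 1 0 0 0 0 0 0'; python3 go.py .4594 -.2585 .066 55.5
```

```text
time_s: 17.82
ee_pos: [0.4573, -0.2567, 0.2054]
eef_rot: [3.142, -0.0, 0.969]
force: [0.0, 0.2, -0.1]
grip_width: 0.0941
grip_force: 0.0
t 17.82 pos [ 0.4573 -0.2567  0.2054] yaw [ 1.800e+02 -1.000e-02  5.552e+01] F [ 0.   0.2 -0.1] w 0.0941 gf 0.0
turn [ 0. -0.  0.] shift now [-0.01  0.09  4.65] shift after turn [-0.01  0.09  4.65]
```

```bash
python3 -m inch '1 0 0.09 0.2 0 0 0; 1 0 0 0.9 0 0 0; 1 0 0 0.9 0 0 0; 1 0 0 0.9 0 0 0; 1 0 0 0.8 0 0 0; 1 0 0 0.6 0 0 0; 1 0 0 0.35 0 0 0; 1 0 0 0 0 0 0; 1 0 0 0 0 0 0' && python3 go.py .4594 -.2585 .066 55.5 && python3 -m inch '-0.4 0 0 0 0 0 0; -0.4 0 0 0 0 0 0; -0.4 0 0 0 0 0 0; -0.4 0 0 0 0 0 0; -0.4 0 0 0 0 0 0; -0.4 0 0 0 0 0 0; -0.4 0 0 0 0 0 0; -0.4 0 0 0 0 0 0; -0.4 0 0 0 0 0 0; -0.4 0 0 0 0 0 0' 35; python3 go.py .4594 -.2585 .066 55.5
```

```text
time_s: 18.95
ee_pos: [0.4598, -0.2592, 0.0663]
eef_rot: [3.141, -0.0, 0.969]
force: [0.0, 0.3, 0.3]
grip_width: 0.0941
grip_force: 0.0
t 18.95 pos [ 0.4598 -0.2592  0.0663] yaw [179.94  -0.    55.51] F [0.  0.3 0.3] w 0.0941 gf 0.0
turn [ 0.01 -0.    0.  ] shift now [ 0.01 -0.03  0.01] shift after turn [ 0.01 -0.03  0.01]
time_s: 20.2
ee_pos: [0.4595, -0.2592, 0.0657]
eef_rot: [3.141, -0.0, 0.969]
force: [1.8, -0.9, -0.9]
grip_width: 0.0499
grip_force: 34.9
t 20.2 pos [ 0.4595 -0.2592  0.0657] yaw [179.99  -0.    55.5 ] F [ 1.8 -0.9 -0.9] w 0.0499 gf 34.9
turn [ 0. -0. -0.] shift now [ 0.02 -0.02 -0.01] shift after turn [ 0.02 -0.02 -0.01]
```

```bash
python3 -m inch '-0.4 0 0 -0.2 0 0 0; -0.4 0 0 -0.5 0 0 0; -0.4 0 0 -0.65 0 0 0; -0.4 0 0 -0.65 0 0 0; -0.4 0 0 -0.65 0 0 0; -0.4 0 0 -0.65 0 0 0; -0.4 0 0 -0.6 0 0 0; -0.4 0 0 -0.4 0 0 0; -0.4 0 0 -0.2 0 0 0; -0.4 0 0 0 0 0 -0.4' && python3 -m inch '-0.4 0 0 0 0 0 -0.6; -0.4 0 0 0 0 0 -0.6; -0.4 0 0 0 0 0 -0.6; -0.4 0 0 0 0 0 -0.6; -0.4 0 0 0 0 0 -0.6; -0.4 0 0 0 0 0 -0.4; -0.4 0 0 0 0 0 -0.26; -0.4 0 0 0 0 0 0' && python3 go.py .6429 -.1205 .2 96.1
```

```text
time_s: 21.45
ee_pos: [0.4594, -0.2591, 0.2009]
eef_rot: [3.141, -0.0, 1.04]
force: [0.6, -0.2, -4.1]
grip_width: 0.0498
grip_force: 34.9
time_s: 22.45
ee_pos: [0.4593, -0.2591, 0.2004]
eef_rot: [-3.141, -0.0, 1.677]
force: [-0.0, 0.6, -4.0]
grip_width: 0.0504
grip_force: 34.9
t 22.45 pos [ 0.4593 -0.2591  0.2004] yaw [-1.7997e+02 -3.0000e-02  9.6080e+01] F [-0.   0.6 -4. ] w 0.0504 gf 34.9
turn [-0. -0. -0.] shift now [3.94 6.58 0.01] shift after turn [3.94 6.58 0.01]
```

```bash
python3 -m inch '-0.4 0.1 0.2 0 0 0 0; -0.4 0.25 0.5 0 0 0 0; -0.4 0.35 0.6 0 0 0 0; -0.4 0.35 0.6 0 0 0 0; -0.4 0.35 0.6 0 0 0 0; -0.4 0.35 0.6 0 0 0 0; -0.4 0.35 0.6 0 0 0 0; -0.4 0.35 0.6 0 0 0 0; -0.4 0.35 0.6 0 0 0 0; -0.4 0.35 0.6 0 0 0 0' >/dev/null&& python3 -m inch '-0.4 0.35 0.5 0 0 0 0; -0.4 0.25 0.4 0 0 0 0; -0.4 0.19 0.18 0 0 0 0; -0.4 0 0 0 0 0 0; -0.4 0 0 0 0 0 0' && python3 go.py .6429 -.1205 .2 96.1
python3 - <<'E'
from station import camera
from m import *
a=camera("side");b=camera("top");np.savez("side3.npz",**a);np.savez("top3.npz",**b)
R=lambda i:cv2.resize(i,(400,300),interpolation=cv2.INTER_CUBIC)
cv2.imwrite("pics/p6.png",np.hstack([R(a["img"][80:230,150:350]),R(b["img"][90:240,180:380])]))
s=meas(a,0,0,(.64,-.116))
q=s(.16,.23,.06);
for z in(.16,.17,.18,.19,.2,.21,.22):
    k=q[abs(q[:,2]-z)<.005];print(z,len(k),np.percentile(k[:,0],[5,50,95]).round(4),np.percentile(k[:,1],[2,98]).round(4))
f=s(.146,.160,.06);print("foot",rect(f),len(f))
E
```

```text
time_s: 24.32
ee_pos: [0.6429, -0.121, 0.2007]
eef_rot: [-3.142, 0.0, 1.677]
force: [-0.6, 0.3, -4.3]
grip_width: 0.0495
grip_force: 34.9
t 24.32 pos [ 0.6429 -0.121   0.2007] yaw [-180.      0.     96.08] F [-0.6  0.3 -4.3] w 0.0495 gf 34.9
turn [-0.  0. -0.] shift now [0.02 0.   0.02] shift after turn [0.02 0.   0.02]
0.16 27 [0.0479 0.0512 0.0726] [-0.026   0.0203]
0.17 47 [0.0483 0.0512 0.084 ] [-0.0258  0.0226]
0.18 50 [0.048  0.0508 0.058 ] [-0.0258  0.022 ]
0.19 48 [0.0489 0.052  0.059 ] [-0.0258  0.0216]
0.2 41 [0.0479 0.0507 0.0628] [-0.028   0.0233]
0.21 69 [0.0457 0.0505 0.0644] [-0.036   0.0335]
0.22 71 [0.046  0.05   0.0646] [-0.0377  0.0342]
foot [array([72. , -0.8]), array([64.4, 74.2]), np.float64(89.1)] 189
```

View pics/p6.png

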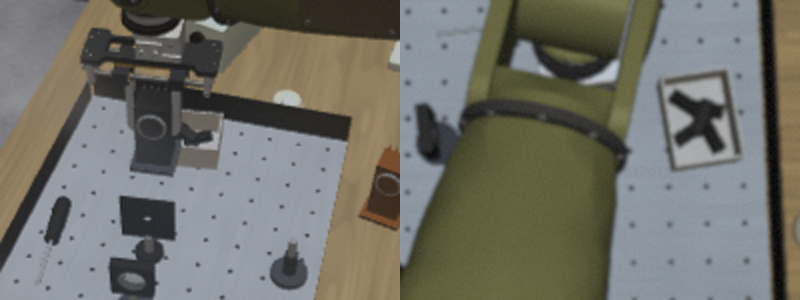

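The side half shows the held trap at crop (150,125), mouth towards the plate and laser, behind the pinhole plate at (148,218) and clear of the box. I'll lower it.

```bash
python3 -m inch '-0.4 0.1 0.02 0.2 0 0 0; -0.4 0 0 0.6 0 0 0; -0.4 0 0 0.7 0 0 0; -0.4 0 0 0.7 0 0 0; -0.4 0 0 0.7 0 0 0; -0.4 0 0 0.6 0 0 0; -0.4 0 0 0.45 0 0 0; -0.4 0 0 0.3 0 0 0; -0.4 0 0 0.1 0 0 0; -0.4 0 0 0 0 0 0'; python3 -m inch '-0.4 0 0 0.04 0 0 0; -0.4 0 0 0.03 0 0 0; -0.4 0 0 0.02 0 0 0; -0.4 0 0 0.02 0 0 0; -0.4 0 0 0 0 0 0';python3 go.py .6429 -.1205 .0657 96.1
```

```text
time_s: 25.68
ee_pos: [0.6436, -0.1176, 0.0705]
eef_rot: [3.141, 0.0, 1.677]
force: [-0.2, -0.2, -4.0]
grip_width: 0.0503
grip_force: 34.9
time_s: 26.3
ee_pos: [0.6434, -0.1176, 0.0668]
eef_rot: [-3.142, -0.0, 1.677]
force: [-0.4, -0.5, -4.5]
grip_width: 0.0502
grip_force: 34.9
t 26.3 pos [ 0.6434 -0.1176  0.0668] yaw [-180.    -0.    96.1] F [-0.4 -0.5 -4.5] w 0.0502 gf 34.9
turn [-0. -0.  0.] shift now [-0.1  -0.03  0.04] shift after turn [-0.1  -0.03  0.04]
```

```bash
python3 -m inch '-0.4 0 0 0.02 0 0 0; -0.4 0 0 0.01 0 0 0; -0.4 0 0 0.01 0 0 0; -0.4 0 0 0 0 0 0'; python3 -m inch '-0.4 0 0 0.01 0 0 0; -0.4 0 0 0.01 0 0 0; -0.4 0 0 0 0 0 0'
```

```text
time_s: 26.8
ee_pos: [0.6435, -0.1176, 0.0657]
eef_rot: [3.142, 0.0, 1.677]
force: [0.1, 0.3, -3.0]
grip_width: 0.05
grip_force: 34.9
time_s: 27.18
ee_pos: [0.6435, -0.1176, 0.0657]
eef_rot: [3.141, 0.0, 1.677]
force: [-3.5, 1.8, 5.0]
grip_width: 0.0497
grip_force: 34.9
```

Contact again, so release, rise and clear.

```bash
python3 -m inch '0.2 0 0 0 0 0 0; 0.4 0 0 0 0 0 0; 0.7 0 0 0 0 0 0; 1 0 0 0 0 0 0; 1 0 0 0 0 0 0; 1 0 0 -0.3 0 0 0; 1 0 0 -0.7 0 0 0; 1 0 0 -1 0 0 0; 1 0 0 -1 0 0 0; 1 0 0 -1 0 0 0' && python3 -m inch '1 0 -0.5 -0.8 0 0 0; 1 0 -1 -0.2 0 0 0; 1 0 -1 0 0 0 0; 1 0 -1 0 0 0 0; 1 0 -1 0 0 0 0; 1 -0.6 -0.8 0 0 0 0; 1 -1 -0.3 0 0 0 0; 1 -1 0 0 0 0 0; 1 -1 0 0 0 0 0; 1 -1 0 0 0 0 0'
python3 - <<'E'
from station import camera
from m import *
a=camera("side");b=camera("top")
R=lambda i:cv2.resize(i,(400,300),interpolation=cv2.INTER_CUBIC)
cv2.imwrite("pics/p7.png",np.hstack([R(a["img"][110:320,130:330]),R(b["img"][60:270,80:360])]))
for k,D,cl,ct in(("T",b,(.6265,.057),(.645,-.12)),("S",a,(.622,.061),(.642,-.115))):
    q=meas(D,0,0,cl,k)(.07,.135,.045);print(k,"lens",rect(q))
    q=meas(D,0,0,ct,k)(.112,.135,.05);print(k,"trap top (centre d +6)",rect(q),np.median(q[:,2]))
    q=meas(D,0,0,ct,k)(.112,.14,.3);q=q[(abs(q[:,0])<.012)&(abs(q[:,1])<.05)];print(k,"pin",rect(q))
T,S=b,a
for n,cx,cy,r,zl,zh in [("mirror",.45,.07,.06,.03,.1),("box",.64,-.29,.09,.04,.07),("post",.43,-.07,.05,.015,.1)]:
    for k,p in zip("TS",pts(T,S,cx,cy,r,zl,zh)):print(n,k,rect(p))
E
```

```text
time_s: 28.42
ee_pos: [0.6435, -0.1176, 0.1869]
eef_rot: [3.141, 0.0, 1.677]
force: [-0.3, -0.1, -0.0]
grip_width: 0.0943
grip_force: 0.0
time_s: 29.68
ee_pos: [0.4911, -0.2737, 0.2159]
eef_rot: [3.141, 0.001, 1.677]
force: [0.1, 0.2, -0.1]
grip_width: 0.094
grip_force: 0.0
T lens [array([-110. ,    0.6]), array([16.6, 61.1]), np.float64(0.8)]
T trap top (centre d +6) [array([73.5,  0.3]), array([50. , 55.7]), np.float64(89.1)] 0.11923201681680845
T pin [array([-0.1,  0.1]), array([80.3,  5. ]), np.float64(90.0)]
S lens [array([-109.5,    0.2]), array([21.4, 61.5]), np.float64(1.5)]
S trap top (centre d +6) [array([73.2,  0.1]), array([49.1, 63.4]), np.float64(90.0)] 0.11835721090314782
S pin [array([-0.2, -0.9]), array([78.4, 10.1]), np.float64(88.3)]
mirror T [array([453.6,  70.5]), array([15.3, 53.2]), np.float64(85.4)]
mirror S [array([450.1,  76.3]), array([53.9, 19.6]), np.float64(0.3)]
box T [array([ 646.7, -291.7]), array([120.7,  90.6]), np.float64(7.7)]
box S [array([ 646.1, -308.3]), array([121. , 140.5]), np.float64(7.5)]
post T [array([425.5, -68.1]), array([52.5, 54.7]), np.float64(89.3)]
post S [array([432.4, -60.5]), array([74.8, 57.7]), np.float64(5.6)]
```

View pics/p7.png

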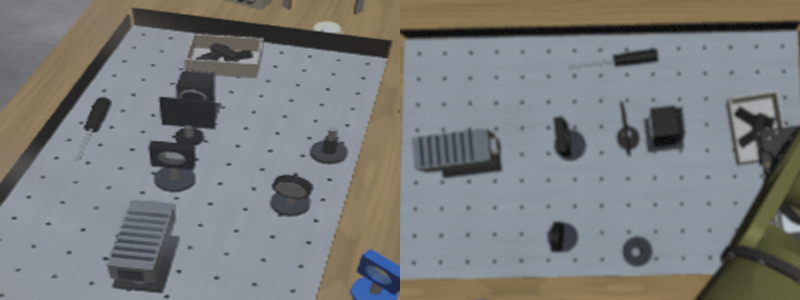

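Both mounts stand upright on the beam line: side crop, lens at (175,160) and trap at (195,90) behind the plate; top crop, lens at (562,137) and trap at (665,127). In both cameras they are within about 1 mm of the line and about 1° of square. The mirror, box and post have not moved, and the arm is clear.

```bash
python3 -c "
from station import ticket
print(ticket.hand_in())"
```

```text
the job is handed in; nothing more can be done
None
```

The job is handed in, though no verdict came back: the lens mount stands about midway between laser and pinhole plate, and the beam trap's mouth is about 4 cm behind the plate facing it, both within about 1 mm of the beam line.

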